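Fill the empty cells of the oil-bottle crate

ROBOT

A 6-joint arm with a two-finger parallel gripper is mounted at the origin on the work surface. World frame = base frame: x ahead of the robot, y to its left, z up, the work surface at z = 0. Lengths are in m, angles in rad, forces in N, time in s.
With the tool pointing down it reaches from about 0.35 to 0.975 m from the base axis. Payload 4.9 kg.
Tool frame: the origin (TCP) lies midway between the tips of the shut fingers; the grasp point (between the pads) lies 19 mm behind it; z points along the fingers, y is the line along which they close (so a half turn about z gives the same grasp; the last joint's range is limited). The gripper opens to 85 mm and grips with 20 to 120 N. Pads are 22 mm wide; open, the fingers measure 114 mm over their backs; the gripper's body (76 mm by 85 mm) begins 54 mm behind the grasp point. The pads swing forward as they close: fully open they stand 13 mm farther back than shut.
Start: joints at [1.09, 0.053, 1.613, -0, 1.476, -0.119], TCP at [0.221, 0.585, 0.231] pointing down, gripper open.
Joint ranges: [-3.01, 3.01], [-1.01, 2.22], [0.06, 2.58], [-1.02, 4.17], [0.09, 2.62], [-3.14, 3.14]. Speed limits (rad/s): [2.57, 2.57, 3.14, 3.14, 3.14, 3.14].

INTERFACE

Orientations are given as a unit quaternion [w, x, y, z].
In Python, from plant import state, grab_frame, camera_info, job_done, spot_in, masks_of, pinpoint gives the robot as it stands.
- The arm moves only by the shell command python3 -m handwheel 'ROWS' [OPENING]. ROWS is JSON, a list that holds one entry, the list of rows, each a list of 6 numbers: the shift along the world's x, y, z in m, then the turn, a rotation vector about the world's x, y, z in degrees. In form: [[[tx, ty, tz, ax, ay, az], ...]]. A call has 1 to 20 rows; each row shifts and turns the commanded pose from where the row before left it; what a row does not reach is not made up. A row lasts 1/12 s, in which the tool goes at most 41.7 mm and 7.16 degrees, less where a joint would pass 70% of its speed; a pose out of reach is approached as far as the arm can. A call is refused whole if a number of a shift passes 0.0417 or a number of a turn 7.16, either way. A call with a gripper value outside its range is refused whole. OPENING is the opening, from 0 (shut) to 1 (fully open), set as the call begins (- or left out, the last holds). The fingers move at their own pace and stop on an object; the grip force is fixed at half the most. Time passes only in rows, so rows that do not move let the fingers close. It gives the time, the measured TCP pose, the force, the opening and the grip force at its end, in the units of the state.
- state(): the state, without advancing time (a new reading comes with each control period).
- grab_frame(name): name is "scene" or "top" or "wrist"; returns (picture, depth): 400x640x3 uint8, blue, green, red; 400x640 float32, m along the optical axis (not along the pixel's ray), 0 where there is no reading.
- camera_info(name): a dict with "fx", "fy", "cx", "cy" (pixels), "distortion" ([k1, k2, p1, p2, k3] as OpenCV has them; the pictures are not rectified), "T" (4x4, takes a point from camera to world coordinates). Camera axes: x right, y up, looking along -z (the intrinsics and any distortion apply to the point x, -y, -z); pixel columns grow to the right and rows downward; lengths in m; the calibration is good to about 2 mm. A picture is of the moment at which its call begins: read the wrist's pose just before it. camera_info takes no time and is no camera call; for the wrist camera it gives the pose at the moment of the call.
- job_done(): hands the job in; it is judged then, once.
Trained networks look in the newest picture that a camera, given by its name, has taken for a name from the list of things; names that differ only in an ending like _2 or _b are one class to them, and where a whole thing is asked for, a point or a joint stands for the part that bears it (a point fixed in the world has none). Each returns a list of dicts, best first, with "conf" (0 to 1); they miss things now and then, are a little off and sometimes report something else, mostly with a low value. They report only what shows in the picture. A call takes as long as a camera call.
- spot_in(camera, thing): "box" ([left, top, width, height] in pixels, round what is visible of it).
- masks_of(camera, thing): "region" (400x640 bool, what is visible of it) and "box" ([left, top, width, height] in pixels, round what is visible of it).
- pinpoint(camera, thing): "position" ([column, row] in pixels: a listed point, or the origin of a listed thing).
The state is a dict: "time": time; "joint_pos": joint angles; "joint_vel": joint speeds; "joint_efforts": joint torques, N m; "tool_pos": TCP position; "tool_rot": TCP orientation; "contact_force": force on the tool from outside, world axes, zero at the start; "ft_torque": the same for the moment, N m; "gripper_width": opening from 0.0 (shut) to 1.0 (fully open); "grasp_force": force on a finger pad.
Only numpy, scipy, OpenCV 4.12 (cv2) and the standard library are available. Lean on these libraries where they do the work, as an engineer would, in place of code of your own. Each camera call takes 0.05 s, during which the arm holds its last target. There are 200 camera calls.

TASK

Put the two blue-capped oil bottles from the green mat into the two empty cells of the covered bottle crate, one in each, standing upright on the cell floor. Keep them upright on the way, and lower each one down to the floor of its cell before letting go: do not drop it in.

Things in the scene. Friction and masses are not known exactly. Their poses are not given: they have to be found in the camera images.
- blue_a_center (a point): One amber bottle with a tall BLUE cap, upright on a green mat 3 mm thick, beside like bottles with red and yellow caps. Body 44 mm across; cap a cylinder 24 mm across, from 66 to 110 mm above the underside; 130 g. Point: on the axis, half-way up, 55 mm above the underside; z up the axis. Hold it by the cap 35 to 45 mm above this point, so that fingers clear its shoulder and bottles next to it.
- blue_b_center (a point): The other blue-capped bottle, same shape and size: body 44 mm across, cap 24 mm across from 66 to 110 mm above the underside. Point: on the axis, half-way up, 55 mm above the underside; z up the axis. Hold it by the cap 35 to 45 mm above this point.
- empty_cell_a (a point): One empty cell of the covered crate. Point: centre of the white liner (56 mm disc) on its floor, on which a bottle stands, 7 mm above the bench, straight below the centre of the 60 mm round opening in the dark grey cover, whose top is 38 mm above the point. Axes lie along the crate's sides, z up. The cell walls are fixed.
- empty_cell_b (a point): The other empty cell, point and axes as for the first. The blue crate is fixed, 160 x 235 x 45 mm, 2 x 3 cells 75 mm apart along x (two) and y (three). The other four cells hold upright bottles of the same size with black, orange and green caps, whose tops are about 108 mm above this point.

How it is judged:
At the end, for the whole second after the job is handed in: Each blue-capped bottle stands in a different one of the two empty cells, in either order: its axis within 18 mm of the cell's centre, its underside no more than 10 mm above the liner, upright within 10 degrees, at rest (slower than 0.03 m/s) ((((horizontal distance between blue_a_center and empty_cell_a below 0.018 m and z of blue_a_center in the frame of empty_cell_a below 0.065 m and angle between blue_a_center's own z axis and vertical below 0.17 rad) and (horizontal distance between blue_b_center and empty_cell_b below 0.018 m and z of blue_b_center in the frame of empty_cell_b below 0.065 m and angle between blue_b_center's own z axis and vertical below 0.17 rad)) or ((horizontal distance between blue_a_center and empty_cell_b below 0.018 m and z of blue_a_center in the frame of empty_cell_b below 0.065 m and angle between blue_a_center's own z axis and vertical below 0.17 rad) and (horizontal distance between blue_b_center and empty_cell_a below 0.018 m and z of blue_b_center in the frame of empty_cell_a below 0.065 m and angle between blue_b_center's own z axis and vertical below 0.17 rad))) and linear speed of each of blue_a, blue_b below 0.03 m/s); the robot touches nothing.
It fails at once if a blue-capped bottle is tipped more than 40 degrees (angle between any of blue_a_center, blue_b_center's own z axis and vertical above 0.7 rad).
It fails at once if a blue-capped bottle is let go over an empty cell (within 40 mm of its centre) with its underside more than 20 mm above the liner ((horizontal distance between blue_a_center and empty_cell_a below 0.04 m and z of blue_a_center in the frame of empty_cell_a above 0.075 m and contact force between blue_a and the fingers below 0.02 N) or (horizontal distance between blue_a_center and empty_cell_b below 0.04 m and z of blue_a_center in the frame of empty_cell_b above 0.075 m and contact force between blue_a and the fingers below 0.02 N) or (horizontal distance between blue_b_center and empty_cell_a below 0.04 m and z of blue_b_center in the frame of empty_cell_a above 0.075 m and contact force between blue_b and the fingers below 0.02 N) or (horizontal distance between blue_b_center and empty_cell_b below 0.04 m and z of blue_b_center in the frame of empty_cell_b above 0.075 m and contact force between blue_b and the fingers below 0.02 N)).
It also fails if it takes over 56 s, if anything falls off the work surface, if the arm or the gripper's body presses on something with over 40 N, if the wrist force passes 120 N, or if a joint passes its speed limit or range.

## Working session

There is one attempt and no reset: what is moved stays moved. The work goes in short steps, Python scripts to look and compute and a shell command to move; the robot and the scene stay as the last step left them, time stands still between calls to the robot, and variables do not carry over. Pictures are saved under pics/ and viewed, at most 10 in all, crops included, and the job is handed in when it is done.

```bash
mkdir -p pics
cat > h.py <<'E'
import numpy as np, cv2
from plant import *
def ray(cam,px,info=None):
    i=info or camera_info(cam); K=np.array([[i['fx'],0,i['cx']],[0,i['fy'],i['cy']],[0,0,1.]])
    u=cv2.undistortPoints(np.array([[px]],float),K,np.array(i['distortion'],float))[0,0]
    T=np.array(i['T']); return T[:3,3],T[:3,:3]@np.array([u[0],-u[1],-1.])
def at_z(cam,px,z):
    o,d=ray(cam,px); return o+d*(z-o[2])/d[2]
E
python3 - <<'E'
from h import *
p={}
for c in('top','scene'):
    im,d=grab_frame(c); cv2.imwrite(f'pics/{c}1.png',im)
    for n,z in(('blue_a_center',.058),('empty_cell_a',.007)):
        for r in pinpoint(c,n): print(c,n,round(r['conf'],2),np.round(r['position']),at_z(c,r['position'],z).round(4))
print(np.round(camera_info('top')['T'],3)); print(state())
E
```

```text
top blue_a_center 0.86 [449. 165.] [ 0.6197 -0.2577  0.058 ]
top empty_cell_a 0.96 [267. 173.] [0.6019 0.1257 0.007 ]
top empty_cell_a 0.58 [229. 176.] [0.5934 0.2081 0.007 ]
scene blue_a_center 0.97 [213. 267.] [ 0.6227 -0.2576  0.058 ]
[[ 2.700e-02  9.920e-01 -1.220e-01  4.230e-01]
 [-1.000e+00  2.800e-02  0.000e+00 -1.000e-03]
 [ 4.000e-03  1.220e-01  9.930e-01  1.041e+00]
 [ 0.000e+00  0.000e+00  0.000e+00  1.000e+00]]
{'time': 0.3, 'joint_pos': array([ 1.09000834e+00,  5.29175212e-02,  1.61340301e+00, -9.86326788e-07,
        1.47597374e+00, -1.18974099e-01]), 'joint_vel': array([ 0.00163977,  0.00063728, -0.00258291, -0.00023909,  0.00012156,
       -0.0002636 ]), 'joint_efforts': array([ 9.10896404e-06, -3.93086636e+01, -3.69763863e+01, -7.26996132e-05,
        3.80045705e-03,  2.34482752e-05]), 'tool_pos': array([0.22111004, 0.58433635, 0.23086784]), 'tool_rot': array([-1.03162854e-04,  1.79921735e-01,  9.83680866e-01, -3.35299920e-04]), 'contact_force': array([-0.43189852,  0.12446751,  0.41187147]), 'ft_torque': array([ 0.00998206, -0.02648561,  0.00721912]), 'grasp_force': 0.0, 'gripper_width': 1.0005658788712648}
```

View pics/top1.png

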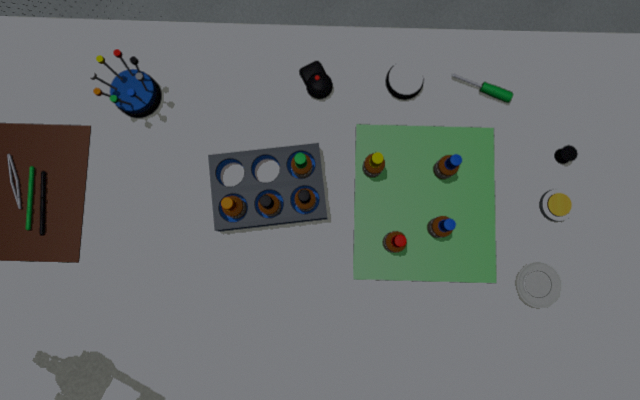

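View pics/scene1.png

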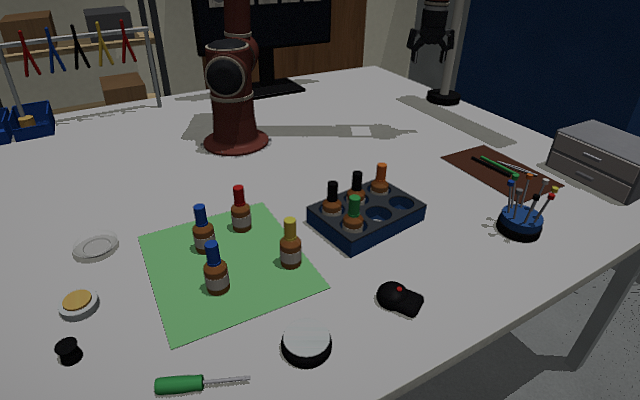

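The top view shows blue caps at about (455,160) and (448,225), with the empty cells at about (233,173) and (267,170). I'll refine these with colour and depth.

Run:
```python
from h import *
im,d=grab_frame('top')
hsv=cv2.cvtColor(im,cv2.COLOR_BGR2HSV)
m=cv2.inRange(hsv,(105,150,90),(130,255,255)); m[:,:350]=0
n,l,s,c=cv2.connectedComponentsWithStats(m)
for k in range(1,n):
    if s[k,4]>15: print('blue',c[k],s[k], at_z('top',c[k],.09).round(4))
# liners: white blobs in crate
w=cv2.inRange(hsv,(0,0,100),(180,60,255)); w[:150]=0;w[195:]=0;w[:,:215]=0;w[:,285:]=0
n,l,s,c=cv2.connectedComponentsWithStats(w)
for k in range(1,n):
    if s[k,4]>60: print('liner',c[k],s[k],at_z('top',c[k],.007).round(4))
for r in masks_of('top','blue_a_center'):
    print('mask',r['conf'],r['box'])
T=np.array(camera_info('wrist')['T']); print(T.round(3))
# caps of the four filled + others: cover corners
for px in [(209,155),(319,145),(326,219),(216,229)]: print(at_z('top',px,.045).round(4))
```

```text
blue [455.59375    159.48958333] [450 155  12  10  96] [ 0.6257 -0.2625  0.09  ]
blue [449.25742574 224.02970297] [444 219  11  11 101] [ 0.4952 -0.2492  0.09  ]
liner [227.2195122  150.95121951] [215 150  34   4  82] [0.6484 0.2152 0.007 ]
liner [267.71542553 171.17287234] [257 160  23  22 376] [0.606  0.1247 0.007 ]
liner [232.95054945 174.87912088] [223 164  21  22 364] [0.5956 0.2    0.007 ]
mask 0.79 [433.0, 154.8, 30.4, 28.1]
[[ 0.353 -0.901 -0.253  0.156]
 [ 0.935  0.34   0.097  0.609]
 [-0.001 -0.271  0.963  0.374]
 [ 0.     0.     0.     1.   ]]
[0.6303 0.2451 0.045 ]
[0.6585 0.014  0.045 ]
[ 0.5019 -0.0051  0.045 ]
[0.4749 0.2219 0.045 ]
```

```bash
python3 -m handwheel '[[[0.0175,-0.0365,0,0,0,0],[0.0175,-0.0365,0,0,0,0],[0.0175,-0.0365,0,0,0,0],[0.0175,-0.0365,0,0,0,0],[0.0175,-0.0365,0,0,0,0],[0.0175,-0.0365,0,0,0,0],[0.0175,-0.0365,0,0,0,0],[0.0175,-0.0365,0,0,0,0],[0.0175,-0.0365,0,0,0,0],[0.0175,-0.0365,0,0,0,0],[0.0175,-0.0365,0,0,0,0],[0.0175,-0.0365,0,0,0,0],[0.0175,-0.0365,0,0,0,0],[0.0175,-0.0365,0,0,0,0],[0.0175,-0.0365,0,0,0,0],[0.0175,-0.0365,0,0,0,0],[0.0175,-0.0365,0,0,0,0],[0.0175,-0.0365,0,0,0,0],[0.0175,-0.0365,0,0,0,0],[0.0175,-0.0365,0,0,0,0]]]' 1; python3 -m handwheel '[[[0.018,-0.039,0,0,0,0],[0.018,-0.039,0,0,0,0],[0.018,-0.039,0,0,0,0],[0,0,0,0,0,0],[0,0,0,0,0,0]]]'
```

```text
time: 2.07
tool_pos: [0.5717, -0.1476, 0.2314]
tool_rot: [0.0, 0.18, 0.984, 0.0]
contact_force: [0.4, 2.0, 0.3]
gripper_width: 0.997
grasp_force: 0.0
time: 2.48
tool_pos: [0.6236, -0.2609, 0.23]
tool_rot: [-0.001, 0.181, 0.983, 0.0]
contact_force: [-0.1, 0.9, -1.0]
gripper_width: 1.0
grasp_force: 0.0
```

```bash
cat > look.py <<'E'
from h import *
import sys
s=state(); print(s['time'],s['tool_pos'].round(4),s['tool_rot'].round(3),s['contact_force'].round(1))
info=camera_info('wrist'); im,d=grab_frame('wrist'); cv2.imwrite(f'pics/{sys.argv[1]}.png',im)
for n,z in(('blue_a_center',.058),('empty_cell_a',.007)):
    for r in pinpoint('wrist',n):
        o,v=ray('wrist',r['position'],info); print(n,round(r['conf'],2),np.round(r['position']),(o+v*(z-o[2])/v[2]).round(4))
# blue caps: cap-top points from depth
hsv=cv2.cvtColor(im,cv2.COLOR_BGR2HSV); m=cv2.inRange(hsv,(105,150,60),(130,255,255))
n,l,st,c=cv2.connectedComponentsWithStats(m)
for k in range(1,n):
    if st[k,4]<150: continue
    P=[]
    for y,x in np.argwhere(l==k)[::3]:
        if d[y,x]>0:
            o,v=ray('wrist',(x,y),info); P.append(o+v*d[y,x])
    P=np.array(P)
    if len(P)<20: continue
    zt=np.percentile(P[:,2],97); Q=P[P[:,2]>zt-.004]; 
    print('blob',c[k].round(),st[k,4],'ztop',zt.round(4),'top centre',((Q.min(0)+Q.max(0))/2).round(4),Q.mean(0).round(4),np.ptp(Q,0).round(4))
E
python3 look.py w1
```

```text
2.4833 [ 0.6236 -0.2609  0.23  ] [-0.001  0.181  0.983  0.   ] [-0.1  0.9 -1. ]
blue_a_center 0.73 [328. 176.] [ 0.6226 -0.2535  0.058 ]
blob [323. 191.] 350 ztop 0.1144 top centre [ 0.6206 -0.2573  0.1134] [ 0.621  -0.2588  0.113 ] [0.0207 0.0188 0.0037]
```

View pics/w1.png

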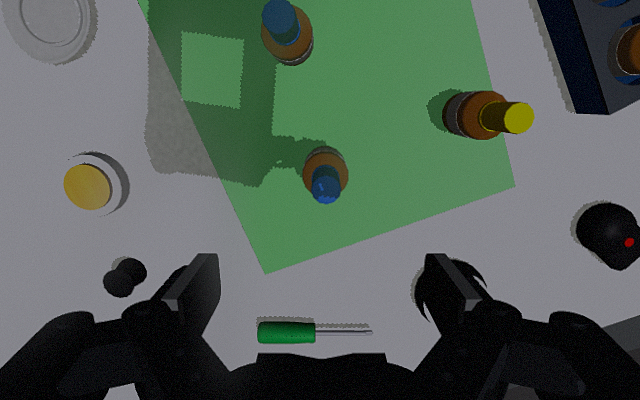

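The cap is centred at (323,191), about 3 mm off. Descending to grasp it.

```bash
python3 -m handwheel '[[[-0.003,0.0035,-0.03,0,0,0],[0,0,-0.03,0,0,0],[0,0,-0.03,0,0,0],[0,0,-0.03,0,0,0],[0,0,-0.03,0,0,0],[0,0,0,0,0,0],[0,0,0,0,0,0]]]' 1; python3 -m handwheel '[[[0,0,0,0,0,0],[0,0,0,0,0,0],[0,0,0,0,0,0],[0,0,0,0,0,0],[0,0,0,0,0,0],[0,0,0,0,0,0],[0,0,0,0,0,0],[0,0,0,0,0,0],[0,0,0,0,0,0],[0,0,0,0,0,0]]]' 0
```

```text
time: 3.22
tool_pos: [0.6192, -0.2535, 0.08]
tool_rot: [-0.002, 0.179, 0.984, 0.001]
contact_force: [-0.1, 0.3, 1.0]
gripper_width: 0.999
grasp_force: 0.0
time: 4.05
tool_pos: [0.6215, -0.2561, 0.0829]
tool_rot: [0.001, 0.18, 0.984, -0.0]
contact_force: [-0.5, -0.6, 4.3]
gripper_width: 0.266
grasp_force: 58.9
```

```bash
python3 -m handwheel '[[[0,0,0.015,0,0,0],[0,0,0.025,0,0,0],[0,0,0.03,0,0,0],[0,0,0.03,0,0,0],[0,0,0.03,0,0,0],[0,0,0.02,0,0,0],[0,0.015,0,0,0,0],[0,0.025,0,0,0,0],[-0.002,0.03,0,0,0,0],[-0.002,0.03,0,0,0,0],[-0.002,0.03,0,0,0,0],[-0.002,0.03,0,0,0,0],[-0.002,0.03,0,0,0,0],[-0.002,0.03,0,0,0,0],[-0.002,0.03,0,0,0,0],[-0.002,0.02,0,0,0,0],[0,0.01,0,0,0,0],[0,0,0,0,0,0],[0,0,0,0,0,0],[0,0,0,0,0,0]]]' 0; python3 look.py w2
```

```text
time: 5.72
tool_pos: [0.6044, 0.0237, 0.2307]
tool_rot: [-0.0, 0.18, 0.984, -0.0]
contact_force: [0.6, 0.5, -1.2]
gripper_width: 0.262
grasp_force: 58.9
5.7167 [0.6044 0.0237 0.2307] [-0.     0.18   0.984 -0.   ] [ 0.6  0.5 -1.2]
blue_a_center 0.84 [322. 242.] [0.6633 0.0019 0.058 ]
empty_cell_a 0.72 [478. 104.] [0.5973 0.2002 0.007 ]
empty_cell_a 0.56 [416. 137.] [0.6076 0.1299 0.007 ]
blob [443.   6.] 173 ztop 0.0061 top centre [0.4958 0.1921 0.005 ] [0.4952 0.1913 0.0049] [0.0128 0.0258 0.004 ]
blob [367.  51.] 263 ztop 0.0215 top centre [0.5023 0.1108 0.044 ] [0.5022 0.1106 0.0442] [0.0011 0.0072 0.0018]
blob [472.  54.] 173 ztop 0.0069 top centre [0.5465 0.2087 0.0239] [0.5477 0.2067 0.0058] [0.0096 0.0396 0.0407]
blob [504. 103.] 956 ztop 0.0066 top centre [0.5987 0.2176 0.023 ] [0.6065 0.227  0.0052] [0.0668 0.0491 0.0408]
blob [316. 105.] 1252 ztop 0.0069 top centre [0.5419 0.0412 0.0311] [0.5393 0.0423 0.006 ] [0.0647 0.0652 0.0564]
blob [435. 145.] 836 ztop 0.0065 top centre [0.612  0.135  0.0213] [0.6224 0.1464 0.0053] [0.0624 0.0606 0.0373]
blob [373. 169.] 297 ztop 0.0071 top centre [0.6196 0.0723 0.024 ] [0.6242 0.0763 0.0058] [0.0635 0.0257 0.0419]
blob [321. 236.] 207 ztop 0.2343 top centre [0.592  0.0165 0.2343] [0.592  0.0165 0.2343] [0.0012 0.0005 0.0003]
blob [321. 295.] 2597 ztop 0.2619 top centre [0.6041 0.024  0.2608] [0.6033 0.0241 0.2608] [0.0233 0.0228 0.0037]
```

View pics/w2.png

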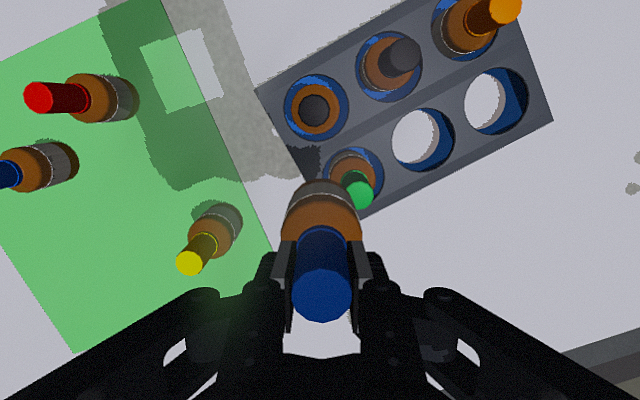

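Bottle a is held on the tool axis, upright. Openings are at about (422,139) and (496,102) px.

Run:
```python
from h import *
im=cv2.imread('pics/w2.png'); hsv=cv2.cvtColor(im,cv2.COLOR_BGR2HSV)
# opening = liner white + blue wall
m=((hsv[...,1]>110)&(hsv[...,0]>95)&(hsv[...,0]<135))|((hsv[...,2]>130)&(hsv[...,1]<60))
for c,r in(((422,139),36),((496,102),38)):
    k=np.zeros(m.shape,np.uint8); cv2.circle(k,c,r,1,-1); q=((m>0)&(k>0)).astype(np.uint8)
    n,l,s,ce=cv2.connectedComponentsWithStats(cv2.morphologyEx(q,cv2.MORPH_CLOSE,np.ones((5,5))))
    b=1+np.argmax(s[1:,4]); h=cv2.convexHull(np.argwhere(l==b)[:,::-1].astype(np.int32)); e=cv2.fitEllipse(h)
    print(e,s[b],at_z('wrist',e[0],.045).round(4),at_z('wrist',c,.045).round(4))
```

```text
((422.3530578613281, 139.62867736816406), (60.156612396240234, 64.54558563232422), 40.538909912109375) [ 392  108   62   64 3035] [0.6051 0.1261 0.045 ] [0.6044 0.126  0.045 ]
((495.1690673828125, 100.7412338256836), (60.311832427978516, 68.6283950805664), 36.540122985839844) [ 464   68   64   67 3230] [0.5945 0.2001 0.045 ] [0.5959 0.2006 0.045 ]
```

```bash
python3 -m handwheel '[[[0,0.015,0,0,0,0],[-0.0015,0.03,0,0,0,0],[-0.002,0.03,0,0,0,0],[-0.002,0.03,0,0,0,0],[-0.002,0.03,0,0,0,0],[-0.002,0.025,0,0,0,0],[0,0.016,0,0,0,0],[0,0,0,0,0,0],[0,0,0,0,0,0],[0,0,0,0,0,0],[0,0,0,0,0,0]]]' 0; python3 -c "
from h import *
print(state()['tool_pos'].round(4))"
```

```text
time: 6.78
tool_pos: [0.5953, 0.1996, 0.2313]
tool_rot: [0.0, 0.181, 0.984, -0.0]
contact_force: [0.9, -0.3, -1.3]
gripper_width: 0.267
grasp_force: 59.0
[0.5953 0.1996 0.2313]
```

```bash
python3 -m handwheel '[[[0,0,-0.02,0,0,0],[0,0,-0.02,0,0,0],[0,0,-0.02,0,0,0],[0,0,-0.015,0,0,0],[0,0,-0.012,0,0,0],[0,0,-0.012,0,0,0],[0,0,-0.01,0,0,0],[0,0,-0.01,0,0,0],[0,0,-0.01,0,0,0],[0,0,-0.008,0,0,0],[0,0,-0.003,0,0,0],[0,0,0,0,0,0],[0,0,0,0,0,0],[0,0,0,0,0,0]]]' 0
```

```text
time: 7.95
tool_pos: [0.5957, 0.2007, 0.0922]
tool_rot: [0.001, 0.18, 0.984, 0.0]
contact_force: [0.3, -0.3, -1.5]
gripper_width: 0.264
grasp_force: 59.0
```

No contact yet, about 4–5 mm left. I'll lower until the force shows.

```bash
python3 -m handwheel '[[[0,0,-0.002,0,0,0],[0,0,-0.002,0,0,0],[0,0,0,0,0,0],[0,0,0,0,0,0]]]' 0
```

```text
time: 8.28
tool_pos: [0.595, 0.2005, 0.0872]
tool_rot: [-0.0, 0.18, 0.984, -0.0]
contact_force: [-0.4, -0.3, -0.8]
gripper_width: 0.263
grasp_force: 59.0
```

```bash
python3 -m handwheel '[[[0,0,-0.001,0,0,0],[0,0,-0.001,0,0,0],[0,0,0,0,0,0],[0,0,0,0,0,0]]]' 0
```

```text
time: 8.62
tool_pos: [0.5956, 0.2006, 0.087]
tool_rot: [0.0, 0.18, 0.984, 0.0]
contact_force: [-3.2, -0.9, 5.1]
gripper_width: 0.264
grasp_force: 59.8
```

```bash
python3 -m handwheel '[[[0,0,0,0,0,0],[0,0,0,0,0,0],[0,0,0,0,0,0],[0,0,0,0,0,0],[0,0,0,0,0,0]]]' 0.6; python3 -m handwheel '[[[0,0,0.01,0,0,0],[0,0,0.015,0,0,0],[0,0,0.02,0,0,0],[0,0,0.03,0,0,0],[0,0,0.035,0,0,0],[0,0,0.035,0,0,0]]]' 0.6;  python3 -m handwheel '[[[-0.0084,-0.0375,0,0,0,0],[-0.0084,-0.0375,0,0,0,0],[-0.0084,-0.0375,0,0,0,0],[-0.0084,-0.0375,0,0,0,0],[-0.0084,-0.0375,0,0,0,0],[-0.0084,-0.0375,0,0,0,0],[-0.0084,-0.0375,0,0,0,0],[-0.0084,-0.0375,0,0,0,0],[-0.0084,-0.0375,0,0,0,0],[-0.0084,-0.0375,0,0,0,0],[-0.0084,-0.0375,0,0,0,0],[-0.0084,-0.037,0,0,0,0],[0,0,0,0,0,0],[0,0,0,0,0,0],[0,0,0,0,0,0]]]' 1; python3 look.py w3
```

```text
time: 9.03
tool_pos: [0.595, 0.2005, 0.085]
tool_rot: [-0.0, 0.18, 0.984, -0.0]
contact_force: [-1.2, -0.4, 0.9]
gripper_width: 0.594
grasp_force: 0.0
time: 9.53
tool_pos: [0.5946, 0.2004, 0.2318]
tool_rot: [-0.0, 0.18, 0.984, -0.0]
contact_force: [0.4, 0.8, -0.0]
gripper_width: 0.601
grasp_force: 0.0
time: 10.78
tool_pos: [0.4943, -0.2488, 0.2308]
tool_rot: [0.0, 0.18, 0.984, 0.0]
contact_force: [0.6, 1.2, 0.9]
gripper_width: 0.999
grasp_force: 0.0
10.7833 [ 0.4943 -0.2488  0.2308] [0.    0.18  0.984 0.   ] [0.6 1.2 0.9]
blob [324. 194.] 297 ztop 0.1139 top centre [ 0.4932 -0.2442  0.113 ] [ 0.4946 -0.2459  0.1129] [0.0212 0.0184 0.0033]
```

View pics/w3.png

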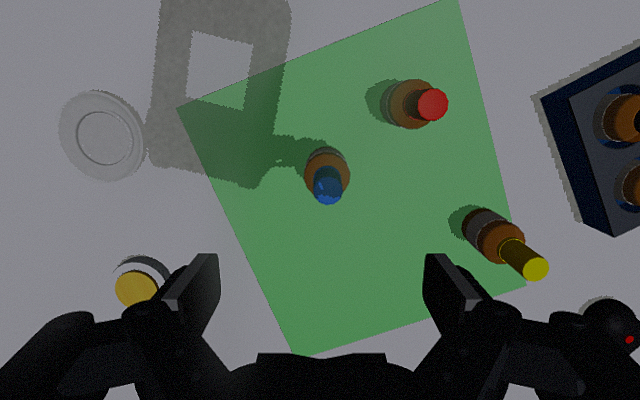

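Cap b is at (324,194), about 3.5 mm off in y, and the red bottle is clear of the fingers. Grasping it, then lifting.

```bash
python3 -m handwheel '[[[0,0.0035,-0.03,0,0,0],[0,0,-0.03,0,0,0],[0,0,-0.03,0,0,0],[0,0,-0.03,0,0,0],[0,0,-0.028,0,0,0],[0,0,0,0,0,0],[0,0,0,0,0,0]]]' 1; python3 -m handwheel '[[[0,0,0,0,0,0],[0,0,0,0,0,0],[0,0,0,0,0,0],[0,0,0,0,0,0],[0,0,0,0,0,0],[0,0,0,0,0,0],[0,0,0,0,0,0],[0,0,0,0,0,0],[0,0,0,0,0,0],[0,0,0,0,0,0]]]' 0
```

```text
time: 11.52
tool_pos: [0.4935, -0.2438, 0.0809]
tool_rot: [-0.002, 0.179, 0.984, 0.001]
contact_force: [0.5, -1.0, 0.1]
gripper_width: 0.999
grasp_force: 0.0
time: 12.35
tool_pos: [0.4952, -0.2457, 0.0836]
tool_rot: [0.001, 0.18, 0.984, 0.0]
contact_force: [1.0, 2.7, 6.3]
gripper_width: 0.26
grasp_force: 58.6
```

```bash
python3 -m handwheel '[[[0,0,0.015,0,0,0],[0,0,0.025,0,0,0],[0,0,0.03,0,0,0],[0,0,0.03,0,0,0],[0,0,0.03,0,0,0],[0,0,0.018,0,0,0],[0.005,0.013,0,0,0,0],[0.01,0.025,0,0,0,0],[0.012,0.03,0,0,0,0],[0.012,0.03,0,0,0,0],[0.012,0.03,0,0,0,0],[0.012,0.03,0,0,0,0],[0.012,0.03,0,0,0,0],[0.012,0.03,0,0,0,0],[0.013,0.025,0,0,0,0],[0.01,0.013,0,0,0,0],[0,0.01,0,0,0,0],[0,0,0,0,0,0],[0,0,0,0,0,0],[0,0,0,0,0,0]]]' 0; python3 look.py w4
```

```text
time: 14.02
tool_pos: [0.6037, 0.0195, 0.2297]
tool_rot: [-0.0, 0.18, 0.984, -0.0]
contact_force: [0.3, -0.5, -0.9]
gripper_width: 0.257
grasp_force: 59.1
14.0167 [0.6037 0.0195 0.2297] [-0.     0.18   0.984 -0.   ] [ 0.3 -0.5 -0.9]
blue_a_center 0.84 [514. 103.] [0.5989 0.2048 0.058 ]
empty_cell_a 0.85 [418. 140.] [0.6098 0.1268 0.007 ]
blob [447.   6.] 162 ztop 0.0064 top centre [0.4962 0.193  0.005 ] [0.4959 0.1905 0.0049] [0.0122 0.0232 0.0044]
blob [372.  49.] 231 ztop 0.0077 top centre [0.517  0.1141 0.0234] [0.5079 0.1093 0.0063] [0.0377 0.0445 0.0394]
blob [476.  53.] 177 ztop 0.0065 top centre [0.547  0.2083 0.0237] [0.5477 0.2067 0.0055] [0.0087 0.0415 0.0411]
blob [319. 104.] 1222 ztop 0.0074 top centre [0.5421 0.0413 0.0317] [0.5386 0.0416 0.0064] [0.065  0.0646 0.0565]
blob [549. 101.] 788 ztop 0.1181 top centre [0.5949 0.2007 0.1166] [0.5949 0.1998 0.1168] [0.0223 0.0225 0.0037]
blob [439. 144.] 852 ztop 0.0066 top centre [0.6095 0.1356 0.0232] [0.622  0.1469 0.0053] [0.0675 0.0582 0.0399]
blob [377. 168.] 310 ztop 0.0066 top centre [0.6191 0.072  0.0315] [0.624 0.077 0.006] [0.0641 0.0279 0.0571]
blob [321. 231.] 204 ztop 0.2325 top centre [0.5903 0.0128 0.2331] [0.5902 0.0129 0.2333] [0.0022 0.001  0.0013]
blob [321. 288.] 2636 ztop 0.2604 top centre [0.6006 0.0205 0.2591] [0.6003 0.0207 0.2593] [0.0234 0.0233 0.0043]
```

View pics/w4.png

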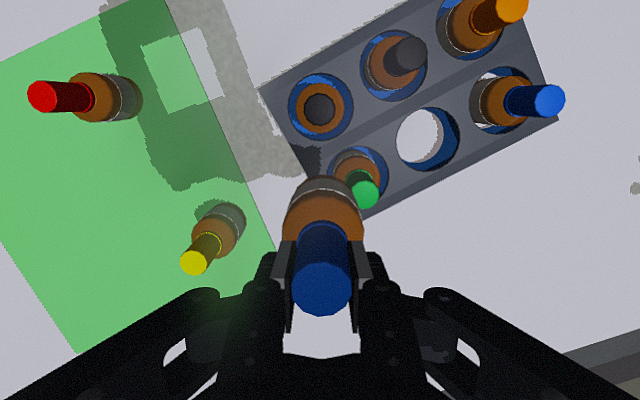

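Bottle a stands centred in its cell at (0.595, 0.200). Bottle b sits 3 mm off the tool axis, so I'll correct for that while moving over the middle cell.

```bash
python3 -m handwheel '[[[0,0.0125,0,0,0,0],[0.0025,0.028,0,0,0,0],[0.0025,0.03,0,0,0,0],[0,0.023,0,0,0,0],[0,0.012,0,0,0,0],[0,0,0,0,0,0],[0,0,0,0,0,0],[0,0,0,0,0,0],[0,0,0,0,0,0]]]' 0;  python3 -m handwheel '[[[0,0,-0.02,0,0,0],[0,0,-0.02,0,0,0],[0,0,-0.015,0,0,0],[0,0,-0.015,0,0,0],[0,0,-0.01,0,0,0],[0,0,-0.01,0,0,0],[0,0,-0.01,0,0,0],[0,0,0,0,0,0],[0,0,0,0,0,0]]]' 0
```

```text
time: 14.92
tool_pos: [0.6093, 0.125, 0.2303]
tool_rot: [0.0, 0.181, 0.984, -0.0]
contact_force: [-0.0, -0.3, -1.9]
gripper_width: 0.259
grasp_force: 59.2
time: 15.67
tool_pos: [0.6091, 0.1258, 0.1299]
tool_rot: [-0.0, 0.18, 0.984, -0.0]
contact_force: [-0.4, -0.5, -1.2]
gripper_width: 0.263
grasp_force: 59.2
```

```bash
python3 -m handwheel '[[[0,0,-0.008,0,0,0],[0,0,-0.008,0,0,0],[0,0,-0.008,0,0,0],[0,0,-0.008,0,0,0],[0,0,-0.006,0,0,0],[0,0,0,0,0,0],[0,0,0,0,0,0],[0,0,0,0,0,0]]]' 0;  python3 -m handwheel '[[[0,0,-0.0015,0,0,0],[0,0,-0.0015,0,0,0],[0,0,0,0,0,0],[0,0,0,0,0,0],[0,0,0,0,0,0]]]' 0
```

```text
time: 16.33
tool_pos: [0.6095, 0.1261, 0.0925]
tool_rot: [0.0, 0.18, 0.984, 0.0]
contact_force: [0.2, 0.4, -1.1]
gripper_width: 0.262
grasp_force: 59.2
time: 16.75
tool_pos: [0.6094, 0.1261, 0.0895]
tool_rot: [0.0, 0.18, 0.984, 0.0]
contact_force: [-0.3, 0.8, -2.3]
gripper_width: 0.262
grasp_force: 59.2
```

```bash
python3 -m handwheel '[[[0,0,-0.001,0,0,0],[0,0,-0.001,0,0,0],[0,0,0,0,0,0],[0,0,0,0,0,0]]]' 0;  python3 -m handwheel '[[[0,0,-0.001,0,0,0],[0,0,0,0,0,0],[0,0,0,0,0,0]]]' 0
```

```text
time: 17.08
tool_pos: [0.6095, 0.1261, 0.0877]
tool_rot: [0.0, 0.18, 0.984, 0.0]
contact_force: [-0.2, -0.1, 0.5]
gripper_width: 0.258
grasp_force: 59.6
time: 17.33
tool_pos: [0.6099, 0.1261, 0.0876]
tool_rot: [0.001, 0.18, 0.984, 0.0]
contact_force: [-2.3, -0.6, 5.4]
gripper_width: 0.263
grasp_force: 60.1
```

Bottle b is on the floor of its cell. Releasing, rising and backing off for a check.

```bash
python3 -m handwheel '[[[0,0,0,0,0,0],[0,0,0,0,0,0],[0,0,0,0,0,0],[0,0,0,0,0,0],[0,0,0,0,0,0]]]' 0.55; python3 -m handwheel '[[[0,0,0.01,0,0,0],[0,0,0.015,0,0,0],[0,0,0.02,0,0,0],[0,0,0.03,0,0,0],[0,0,0.035,0,0,0],[0,0,0.035,0,0,0],[0,-0.03,0,0,0,0],[0,-0.03,0,0,0,0],[0,-0.03,0,0,0,0],[0,0,0,0,0,0],[0,0,0,0,0,0],[0,0,0,0,0,0]]]' 0.55; python3 look.py w5
```

```text
time: 17.75
tool_pos: [0.6091, 0.126, 0.0859]
tool_rot: [-0.0, 0.18, 0.984, -0.0]
contact_force: [-0.1, -0.1, 1.0]
gripper_width: 0.551
grasp_force: 0.0
time: 18.75
tool_pos: [0.6093, 0.0363, 0.2318]
tool_rot: [0.0, 0.18, 0.984, 0.0]
contact_force: [0.5, 0.5, 0.1]
gripper_width: 0.553
grasp_force: 0.0
18.75 [0.6093 0.0363 0.2318] [0.    0.18  0.984 0.   ] [0.5 0.5 0.1]
blue_a_center 0.85 [492. 105.] [0.5999 0.2042 0.058 ]
blob [427.   6.] 165 ztop 0.0068 top centre [0.4967 0.1902 0.0052] [0.4949 0.1901 0.005 ] [0.0152 0.0262 0.0043]
blob [356.  66.] 559 ztop 0.0446 top centre [0.5259 0.1112 0.0515] [0.5169 0.1095 0.0486] [0.0473 0.0496 0.0195]
blob [458.  52.] 188 ztop 0.0067 top centre [0.5444 0.2096 0.0055] [0.5466 0.2077 0.005 ] [0.0134 0.0425 0.0034]
blob [304. 105.] 1237 ztop 0.0067 top centre [0.5417 0.0399 0.0316] [0.5407 0.0435 0.0058] [0.0657 0.0654 0.0569]
blob [524. 101.] 783 ztop 0.1181 top centre [0.595  0.2002 0.1171] [0.5948 0.1998 0.1169] [0.0219 0.022  0.0041]
blob [434. 151.] 741 ztop 0.1184 top centre [0.6072 0.1282 0.1169] [0.6071 0.1281 0.117 ] [0.0221 0.0232 0.0037]
blob [327. 165.] 248 ztop 0.0277 top centre [0.6023 0.045  0.0445] [0.5982 0.0491 0.0448] [0.0322 0.0439 0.0035]
```

View pics/w5.png

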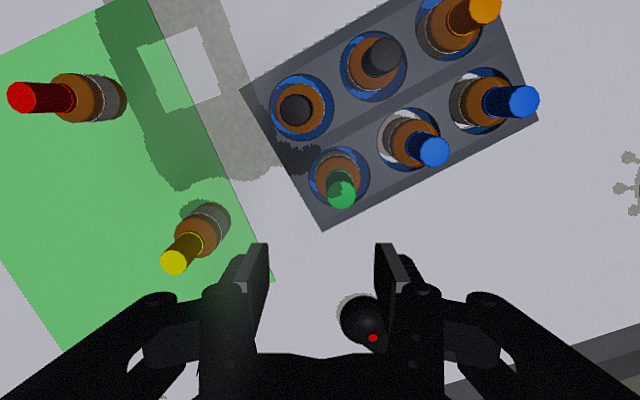

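Both blue caps, at (434,151) and (524,101), are in their cells and upright. Their tops are at z ≈ 0.117, so they are on the floor, and their axes are within about 3 mm of centre.

```bash
python3 -c "
from plant import job_done
print(job_done())"
```

```text
the job is handed in; nothing more can be done
None
```

Both blue-capped bottles stand upright on the floors of the two empty cells, each about 3 mm or less from its cell's centre, and the job was handed in at about 19 s; no verdict came back.

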